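# Refill the socket chest and hold its lid at the balance point

## Robot

A 6-joint arm with a two-finger parallel gripper is mounted at the origin on the work surface. World frame = base frame: x ahead of the robot, y to its left, z up, the work surface at z = 0. Lengths are in m, angles in rad, forces in N, time in s.
With the tool pointing down it reaches from about 0.4 to 0.825 m from the base axis. Payload 7 kg.
Tool frame: the origin (TCP) lies at the very end of the fingers, on their centre line; the grasp point (between the pads) lies 19 mm behind it; z points along the fingers, y is the line along which they close (so a half turn about z gives the same grasp; the last joint's range is limited). The gripper opens to 88 mm and grips with 3 to 60 N. Pads are 19 mm wide; open, the fingers measure 130 mm over their backs; the gripper's body (78 mm by 193 mm) begins 47 mm behind the grasp point.
Start: joints at [-0.898, 0.359, 0.012, 0, -1.224, -0.288], TCP at [0.253, -0.626, 0.227] pointing down, gripper open.
Joint ranges: [-3.07, 3.07], [-1.43, 2.12], [-1.02, 1.25], [-3.03, 1.67], [-3.05, -0], [-3.03, 3.03]. Speed limits (rad/s): [2.39, 2.39, 3.01, 3.14, 3.14, 3.14].

## Interface

Orientations are given as [roll, pitch, yaw] about the fixed x, y, z axes, in that order (R = Rz(yaw) Ry(pitch) Rx(roll)).
In Python, from station import arm gives the robot as it stands. The module is installed in compiled form; this text tells all that it offers.
- The arm moves only by the shell command python3 -m crank 'ROWS' [FORCE]. ROWS is JSON, a list of rows, each an object of numbers: "dx", "dy", "dz": the shift along the world's x, y, z in m; "twist": the turn about the world's z in degrees; "grip": the opening, from -1 (shut) to 1 (fully open). A call has exactly 5 rows; each row is the pose to reach, as a shift and turn from the pose commanded when the call began; what a row does not reach only later rows make up. A row lasts 1/12 s, in which the tool goes at most 41.7 mm and 7.16 degrees, less where a joint would pass 70% of its speed; a pose out of reach is approached as far as the arm can. A call with a gripper value outside its range is refused whole. The fingers move at their own pace and stop on an object; FORCE is the grip in N (left out, the last holds). Time passes only in rows, so rows that repeat a pose let the fingers close, or fill a call up. It gives the time, the measured TCP pose, the force, the opening and the grip force at its end, in the units of the state.
- arm.get_state(): the state, without advancing time (a new reading comes with each control period).
- arm.grab_frame(name): name is "scene" or "top"; returns the picture (420x560x3 uint8, red, green, blue); there is no depth.
- arm.get_calibration(name): a dict with "fx", "fy", "cx", "cy" (pixels), "cam_to_world" (4x4, takes a point from camera to world coordinates). Camera axes: x right, y down, z forward; pixel columns grow to the right and rows downward; lengths in m; the calibration is good to about 2 mm. A picture is of the moment at which its call begins. get_calibration takes no time and is no camera call.
- arm.job_done(): hands the job in; it is judged then, once.
The state is a dict: "t": time; "q": joint angles; "qd": joint speeds; "joint_efforts": joint torques, N m; "eef_pos": TCP position; "ee_rot": TCP orientation; "force": force on the tool from outside, world axes, zero at the start; "moment": the same for the moment, N m; "width": finger opening in m; "gripper_force": force on a finger pad.
Only numpy, scipy, OpenCV 4.12 (cv2) and the standard library are available. Lean on these libraries where they do the work, as an engineer would, in place of code of your own. Each camera call takes 0.05 s, during which the arm holds its last target. There are 200 camera calls.

## Task

Get the socket chest ready for its lid stay: put the three loose sockets back upright and fully home in their own empty pockets, working from the largest down to the smallest. Then take hold of the lid, bring it forward off its rest to the point where it balances, neither falling shut nor falling back, and finish there still gripping it steady, so that I can hook the stay on. Do not let the lid drop shut, and leave the other things on the bench where they are.

Things in the scene. Friction and masses are not known exactly. Their poses are not given: they have to be found in the camera images.
- chest: Plywood socket chest fixed to the bench, 180 (x) x 300 (y) x 63 mm high without lid, open on top. Origin: centre of its underside, z up, x from its front (robot side) to its back, where the lid is hinged, y to its left. Walls 12 mm thick stand 20 mm above a dark socket block whose top is 43 mm over the bench. Along the middle line (x = 0) runs one row of six places, graded from largest at +y.
- pocket1 (a point): Empty pocket for the largest socket, 1st of the row, 101.5 mm to +y of the chest's middle. This point: centre of its mouth, level with the block's top; axes as the chest's. Round, 43 mm wide, 22 mm deep, mouth bevelled 2 mm. Between the pockets stand fixed sockets (36, 30, 23 mm wide, rising 29 to 35 mm above the block), 11 mm apart from their neighbours; nothing stands before or behind the row.
- pocket2 (a point): Empty pocket for the medium socket: centre of its mouth, as pocket1. 36 mm wide, 22 mm deep, 7 mm to the left (+y) of the chest's middle.
- pocket3 (a point): Empty pocket for the smallest socket: centre of its mouth, as pocket1. 29 mm wide, 22 mm deep, 74.5 mm to the right (-y) of the chest's middle.
- socket_large: Large steel socket, an upright cylinder 40 mm in diameter and 58 mm tall, about 0.3 kg, black square hole in its top. Stands loose on the bench to the left of the chest. Origin: centre of its underside; z up its axis.
- socket_medium: Medium steel socket, 33 mm in diameter, 55 mm tall, about 0.2 kg; otherwise as the large one.
- socket_small: Small steel socket, 26 mm in diameter, 52 mm tall, about 0.12 kg; otherwise as the large one.
- lid (a joint): Opening angle of the lid in rad: 0 shut; 1.75 back on its hinge stop, where it rests at the start, leaning 10 deg backwards past upright. Free-moving: above its balance point it falls back, below it falls shut. It balances at 1.378 rad (79 deg, leaning a little forward over the chest), its centre of mass above the hinge. About 0.5 kg. 180 mm from hinge to free edge, 300 mm wide, 27 mm thick.
- lid_edge (a point): Middle of the lid's free edge: half-way along its width, on the edge face, half-way through its thickness. x points from here to the hinge, z out of the lid's outer face, y along the hinge. The edge rail is solid for 18 mm in from the edge, to be gripped across its 27 mm thickness; farther in the inside is hollow, 18 mm deep. A folded steel stay lies inside the lid's right-hand side.
- lid_hinge (a point): Middle of the hinge line, 63.5 mm above the bench, 90 mm behind the chest's middle (chest x). The free edge is 180 mm from here along the lid. The lid's inner (frame) face lies in a plane through the hinge line, its outer face 27 mm outside that. Axes as lid_edge.
- ratchet: Ratchet handle, 250 mm long, lying on the bench to the right of the chest; to be left alone. Origin: at mid-length, on its underside.
- glue: Glue bottle, 62 mm in diameter, 170 mm tall, standing to the right of the chest; to be left alone. Origin: centre of its underside.
- tape: Tape measure, 68 x 36 x 66 mm, standing to the right of the chest; to be left alone. Origin: centre of its underside.
Not all that is in view belongs to the job. What is shaped like the socket_small but red is not meant. What is shaped like the socket_medium but purple is not meant.

How it is judged:
By the outcome, as a careful person would: the job done as asked, in the order asked, and still so for the second after the job is handed in, while the arm keeps its last pose, push and grip.
It also fails if it takes over 67 s, if anything falls off the work surface, if the arm or the gripper's body presses on something with over 40 N, if the wrist force passes 120 N, or if a joint passes its speed limit or range.

## Working session

There is one attempt and no reset: what is moved stays moved. The work goes in short steps, Python scripts to look and compute and a shell command to move; the robot and the scene stay as the last step left them, time stands still between calls to the robot, and variables do not carry over. Pictures are saved under pics/ and viewed, at most 10 in all, crops included, and the job is handed in when it is done.

```bash
mkdir -p pics; python3 - <<'E'
from station import arm
import cv2,numpy as np
for n in("scene","top"):
    cv2.imwrite(f"pics/{n}0.png",cv2.resize(arm.grab_frame(n)[:,:,::-1],None,fx=1.4,fy=1.4))
    c=arm.get_calibration(n);print(n,c['fx'],c['fy'],c['cx'],c['cy'],np.round(c['cam_to_world'],3).tolist())
s=arm.get_state();print(s)
E
```

```text
scene 500.8072941999423 500.8072941999423 283.6892756736896 210.79252553726204 [[-0.453, 0.697, -0.555, 1.219], [0.891, 0.353, -0.285, 0.335], [-0.003, -0.624, -0.781, 1.096], [0.0, 0.0, 0.0, 1.0]]
top 413.4480491295292 413.4480491295292 267.56908425072714 211.84664261015647 [[0.023, -0.997, 0.08, 0.412], [-1.0, -0.024, -0.008, -0.016], [0.01, -0.079, -0.997, 1.142], [0.0, 0.0, 0.0, 1.0]]
{'t': 0.1, 'q': array([-8.97878411e-01,  3.59323048e-01,  1.11659697e-02, -3.14000103e-04,
       -1.22409438e+00, -2.88114978e-01]), 'qd': array([-0.00184002, -0.00235024,  0.00193769, -0.00041293, -0.00080552,
        0.00120475]), 'joint_efforts': array([-1.49534964e-03, -5.84159768e+01,  2.93750060e+01,  7.01540977e+00,
        1.01879615e-02, -9.84885355e-05]), 'eef_pos': array([ 0.253206  , -0.62524549,  0.2257171 ]), 'ee_rot': array([ 3.14011362e+00, -1.30477142e-04, -2.75689653e+00]), 'force': array([ 0.09985841,  0.23194409, -0.37516595]), 'moment': array([0.0110886 , 0.00225089, 0.02020894]), 'gripper_force': 0.0, 'width': 0.08766545614181581}
```

View pics/scene0.png

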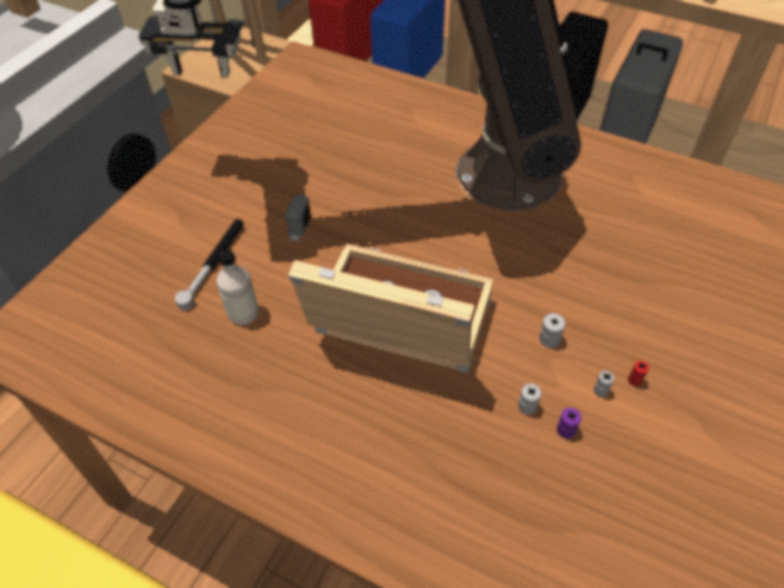

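View pics/top0.png

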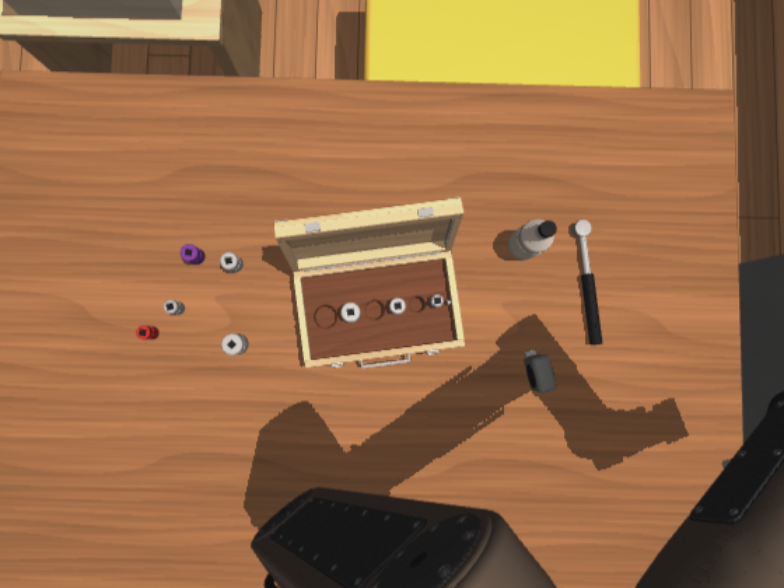

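The top view shows the large socket at (234,344)/1.4, the medium at (231,262)/1.4 and the small at (173,307)/1.4. The purple and red decoys are at (192,254)/1.4 and (147,332)/1.4. The chest is at about (382,308)/1.4 with its lid back and its empty pockets at (325,316), (374,309) and (417,304)/1.4.

```bash
cat >h.py <<'E'
from station import arm
import cv2,numpy as np
def ray(n,uv,z):
    c=arm.get_calibration(n);T=np.array(c['cam_to_world'])
    d=T[:3,:3]@[(uv[0]-c['cx'])/c['fx'],(uv[1]-c['cy'])/c['fy'],1]
    return (T[:3,3]+d*(z-T[2,3])/d[2])
def pix(n,p):
    c=arm.get_calibration(n);T=np.array(c['cam_to_world'])
    q=T[:3,:3].T@(np.array(p)-T[:3,3]);return q[:2]/q[2]*c['fx']+[c['cx'],c['cy']]
E
python3 - <<'E'
from h import *
im=arm.grab_frame("top");hsv=cv2.cvtColor(im,cv2.COLOR_RGB2HSV)
m=((hsv[...,1]<50)&(hsv[...,2]>100)).astype(np.uint8)
m[:, :90]=0
n,l,st,ce=cv2.connectedComponentsWithStats(m)
for i in range(1,n):
    if st[i,4]>20 and 100<ce[i][0]<420 and 130<ce[i][1]<290: print("white",np.round(ce[i],1),st[i])
# dark holes
g=cv2.cvtColor(im,cv2.COLOR_RGB2GRAY)
for name,(u,v),z in(("L",(167,246),.058),("M",(165,187),.055),("S",(123,219),.052),("F1",(250,223),.075),("F2",(284,219),.075),("F3",(312,215),.075)):
    w=g[v-6:v+7,u-6:u+7].astype(float);w=np.clip(100-w,0,None)
    yy,xx=np.mgrid[v-6:v+7,u-6:u+7];p=((w*xx).sum()/w.sum(),(w*yy).sum()/w.sum());print(name,np.round(p,1),np.round(ray("top",p,z),4))
# chest rim
m=((hsv[...,0]>14)&(hsv[...,0]<32)&(hsv[...,2]>150)&(hsv[...,1]>40)&(hsv[...,1]<150)).astype(np.uint8);m[:130]=0;m[275:]=0;m[:,:190]=0;m[:,340:]=0
c=max(cv2.findContours(m,0,2)[0],key=cv2.contourArea);print(cv2.approxPolyDP(c,4,True)[:,0].tolist())
a=cv2.resize(im[130:280,100:350,::-1],None,fx=3.2,fy=3.2,interpolation=2);cv2.imwrite("pics/t1.png",a)
E
```

```text
white [303.6 151.1] [298 148  12   7  65]
white [381.5 169.9] [373 157  22  26 300]
white [416.8 172.6] [411 157  11  39 226]
white [222.7 162. ] [218 159  11   7  65]
white [163.9 186.2] [157 180  15  13 116]
white [265.3 186.3] [217 180  98  14 113]
white [311.7 214.3] [308 210   9   9  42]
white [283.5 218.1] [278 213  12  12  89]
white [122.5 219. ] [117 215  12   9  62]
white [249.9 222.7] [244 216  13  14 135]
white [166.4 245.5] [158 238  18  15 187]
white [378.7 251.5] [375 250   8   4  21]
white [275.1 258.8] [257 253  36  10  88]
L [165.4 245.6] [0.4042 0.239  0.058 ]
M [164.  188.1] [0.5554 0.2499 0.055 ]
S [123.  219.4] [0.4704 0.3546 0.052 ]
F1 [249.2 223.2] [0.467  0.0218 0.075 ]
F2 [282.6 219.2] [ 0.4794 -0.0643  0.075 ]
F3 [311.2 215.2] [ 0.4916 -0.1381  0.075 ]
[[321, 179], [301, 173], [213, 185], [210, 205], [218, 262], [331, 246]]
```

View pics/t1.png

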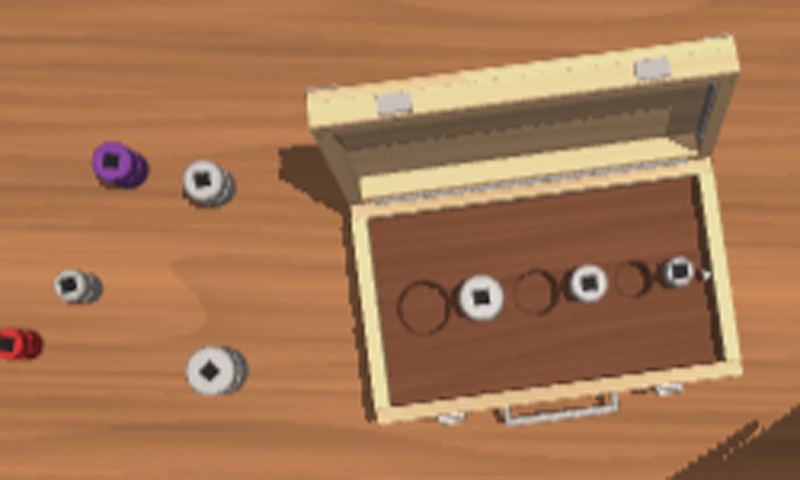

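The zoomed crop shows the hole centres at crop pixels L (210,371), M (203,180) and S (68,285). The pocket mouths are at (423,307), (536,292) and (633,279), and the chest's front corners are at (381,418) and (740,370).

```bash
python3 - <<'E'
from h import *
C=lambda x,y:(x/3.2+100-.3,y/3.2+130-.3)
L=[((423,307),.043,(0,.1015)),((536,292),.043,(0,.007)),((633,279),.043,(0,-.0745)),
((482,297),.078,(0,.0525)),((589,283),.075,(0,-.0355)),((680,271),.072,(0,-.110)),
((381,421),.063,(-.09,.15)),((741,374),.063,(-.09,-.15))]
W=np.array([ray("top",C(*a),z)[:2] for a,z,_ in L]);P=np.array([p for *_,p in L])
pm,wm=P.mean(0),W.mean(0);U,S,V=np.linalg.svd((P-pm).T@(W-wm));R=V.T@U.T
t=wm-R@pm;a=np.arctan2(R[1,0],R[0,0]);print("chest",t,np.degrees(a));print(np.round((P@R.T+t-W)*1e3,1).tolist())
for n,p in(("p1",(0,.1015)),("p2",(0,.007)),("p3",(0,-.0745)),("edge_start",(.1354,0)),("edge_bal",(.0688,0))):print(n,np.round(R@p+t,4))
for n,a,z in(("L",(210,371),.058),("M",(203,180),.055),("S",(68,285),.052)):
    print(n,np.round(ray("top",C(*a),z),4))
# scene view refine by white tops
im=arm.grab_frame("scene");cv2.imwrite("pics/s1.png",cv2.resize(im[210:330,340:480,::-1],None,fx=5,fy=5,interpolation=2))
for n,a,z in(("L",(210,371),.058),("M",(203,180),.055),("S",(68,285),.052)):
    print(n,(pix("scene",ray("top",C(*a),z))-[340,210]+.5)*5)
E
```

```text
chest [ 0.47727714 -0.0324938 ] 8.951252843182283
[[0.4, -0.9], [0.4, -0.7], [0.3, -0.7], [0.4, 0.6], [0.5, -0.3], [0.4, -0.0], [-2.1, 3.4], [-0.1, -1.5]]
p1 [0.4615 0.0678]
p2 [ 0.4762 -0.0256]
p3 [ 0.4889 -0.1061]
edge_start [ 0.611  -0.0114]
edge_bal [ 0.5452 -0.0218]
L [0.4042 0.2392 0.058 ]
M [0.5612 0.2524 0.055 ]
S [0.4719 0.3601 0.052 ]
L [277.54675104  94.19905895]
M [194.79551143 342.32574692]
S [465.93047422 290.63473072]
```

View pics/s1.png

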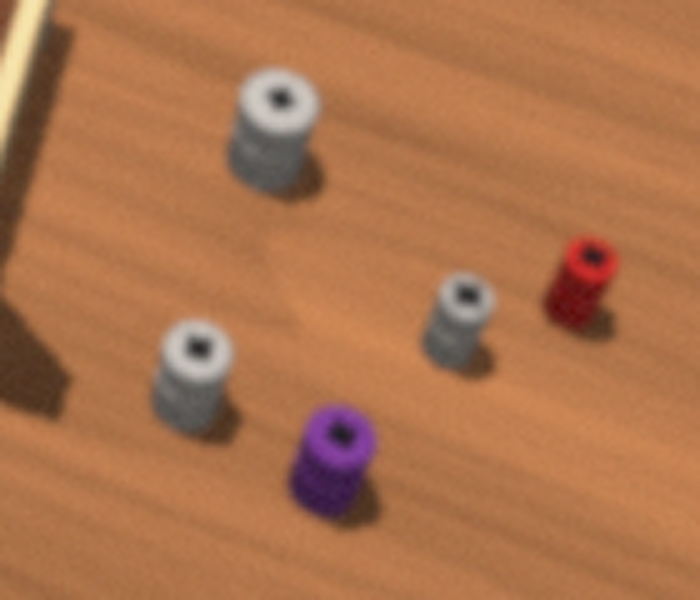

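```bash

python3 -m crank '[{"dx":0.021,"dy":0.035,"twist":4},{"dx":0.043,"dy":0.07,"twist":8},{"dx":0.064,"dy":0.106,"twist":12},{"dx":0.086,"dy":0.141,"twist":16},{"dx":0.107,"dy":0.176,"twist":20}]'
python3 -m crank '[{"dx":0.014,"dy":0.039,"twist":4},{"dx":0.028,"dy":0.078,"twist":8},{"dx":0.042,"dy":0.116,"twist":12},{"dx":0.056,"dy":0.155,"twist":16},{"dx":0.07,"dy":0.194,"twist":20}]'
python3 -m crank '[{"dy":0.041,"twist":4},{"dy":0.082,"twist":8},{"dy":0.123,"twist":12},{"dy":0.164,"twist":16},{"dy":0.205,"twist":20}]'
python3 -m crank '[{"dx":-0.004,"dy":0.04,"twist":4},{"dx":-0.008,"dy":0.081,"twist":8},{"dx":-0.012,"dy":0.121,"twist":11},{"dx":-0.016,"dy":0.161,"twist":14},{"dx":-0.02,"dy":0.202,"twist":17}]'
```

```text
invalid input at $[0]: expected keys dx, dy, dz, twist, grip
invalid input at $[0]: expected keys dx, dy, dz, twist, grip
invalid input at $[0]: expected keys dx, dy, dz, twist, grip
invalid input at $[0]: expected keys dx, dy, dz, twist, grip
```

```bash

python3 -m crank '[{"dx":0.021,"dy":0.035,"dz":0,"twist":4,"grip":1},{"dx":0.043,"dy":0.07,"dz":0,"twist":8,"grip":1},{"dx":0.064,"dy":0.106,"dz":0,"twist":12,"grip":1},{"dx":0.086,"dy":0.141,"dz":0,"twist":16,"grip":1},{"dx":0.107,"dy":0.176,"dz":0,"twist":20,"grip":1}]'
python3 -m crank '[{"dx":0.014,"dy":0.039,"dz":0,"twist":4,"grip":1},{"dx":0.028,"dy":0.078,"dz":0,"twist":8,"grip":1},{"dx":0.042,"dy":0.116,"dz":0,"twist":12,"grip":1},{"dx":0.056,"dy":0.155,"dz":0,"twist":16,"grip":1},{"dx":0.07,"dy":0.194,"dz":0,"twist":20,"grip":1}]'
python3 -m crank '[{"dx":0,"dy":0.041,"dz":0,"twist":4,"grip":1},{"dx":0,"dy":0.082,"dz":0,"twist":8,"grip":1},{"dx":0,"dy":0.123,"dz":0,"twist":12,"grip":1},{"dx":0,"dy":0.164,"dz":0,"twist":16,"grip":1},{"dx":0,"dy":0.205,"dz":0,"twist":20,"grip":1}]'
python3 -m crank '[{"dx":-0.004,"dy":0.04,"dz":0,"twist":4,"grip":1},{"dx":-0.008,"dy":0.081,"dz":0,"twist":8,"grip":1},{"dx":-0.012,"dy":0.121,"dz":0,"twist":11,"grip":1},{"dx":-0.016,"dy":0.161,"dz":0,"twist":14,"grip":1},{"dx":-0.02,"dy":0.202,"dz":0,"twist":17,"grip":1}]'
```

```text
t: 0.62
eef_pos: [0.3608, -0.4479, 0.2264]
ee_rot: [3.141, 0.0, -2.405]
force: [1.8, -0.3, 0.2]
width: 0.0877
gripper_force: 0.0
t: 1.03
eef_pos: [0.4305, -0.2537, 0.2267]
ee_rot: [-3.141, 0.0, -2.055]
force: [1.7, -0.2, -0.5]
width: 0.0878
gripper_force: 0.0
t: 1.45
eef_pos: [0.4298, -0.0488, 0.2268]
ee_rot: [-3.141, 0.0, -1.706]
force: [1.2, 0.0, -0.5]
width: 0.0875
gripper_force: 0.0
t: 1.87
eef_pos: [0.4095, 0.1532, 0.2269]
ee_rot: [-3.141, 0.001, -1.41]
force: [1.6, -0.9, -0.6]
width: 0.0876
gripper_force: 0.0
```

```bash

python3 -m crank '[{"dx":-0.003,"dy":0.04,"dz":0,"twist":0,"grip":1},{"dx":-0.0055,"dy":0.08,"dz":-0.01,"twist":0,"grip":1},{"dx":-0.0055,"dy":0.086,"dz":-0.05,"twist":0,"grip":1},{"dx":-0.0055,"dy":0.086,"dz":-0.09,"twist":0,"grip":1},{"dx":-0.0055,"dy":0.086,"dz":-0.115,"twist":0,"grip":1}]'
python3 -m crank '[{"dx":0,"dy":0,"dz":-0.03,"twist":0,"grip":1},{"dx":0,"dy":0,"dz":-0.06,"twist":0,"grip":1},{"dx":0,"dy":0,"dz":-0.078,"twist":0,"grip":1},{"dx":0,"dy":0,"dz":-0.078,"twist":0,"grip":-1},{"dx":0,"dy":0,"dz":-0.078,"twist":0,"grip":-1}]' 25
python3 -m crank '[{"dx":0,"dy":0,"dz":0,"twist":0,"grip":-1},{"dx":0,"dy":0,"dz":0,"twist":0,"grip":-1},{"dx":0,"dy":0,"dz":0,"twist":0,"grip":-1},{"dx":0,"dy":0,"dz":0,"twist":0,"grip":-1},{"dx":0,"dy":0,"dz":0,"twist":0,"grip":-1}]'
```

```text
t: 2.28
eef_pos: [0.4032, 0.2372, 0.1084]
ee_rot: [3.139, -0.001, -1.412]
force: [0.1, -0.9, -0.7]
width: 0.0877
gripper_force: 0.0
t: 2.7
eef_pos: [0.4045, 0.2369, 0.0331]
ee_rot: [3.14, -0.002, -1.413]
force: [-0.1, 0.8, 0.7]
width: 0.0794
gripper_force: 0.0
t: 3.12
eef_pos: [0.4051, 0.2378, 0.0344]
ee_rot: [-3.14, 0.001, -1.413]
force: [0.3, -0.6, -0.3]
width: 0.0468
gripper_force: 0.0
```

```bash

python3 -m crank '[{"dx":0,"dy":0,"dz":0,"twist":0,"grip":-1},{"dx":0,"dy":0,"dz":0,"twist":0,"grip":-1},{"dx":0,"dy":0,"dz":0,"twist":0,"grip":-1},{"dx":0,"dy":0,"dz":0.03,"twist":0,"grip":-1},{"dx":0,"dy":0,"dz":0.06,"twist":0,"grip":-1}]'
python3 -m crank '[{"dx":0,"dy":0,"dz":0.03,"twist":0,"grip":-1},{"dx":0,"dy":0,"dz":0.06,"twist":0,"grip":-1},{"dx":0,"dy":0,"dz":0.06,"twist":0,"grip":-1},{"dx":0,"dy":0,"dz":0.06,"twist":0,"grip":-1},{"dx":0,"dy":0,"dz":0.06,"twist":0,"grip":-1}]'
python3 - <<'E'
from h import *
im=arm.grab_frame("scene");s=arm.get_state();print(s['eef_pos'],s['ee_rot'])
b=pix("scene",s['eef_pos']+[0,0,-.034]);print(b)
u,v=b.astype(int);print(u,v);cv2.imwrite("pics/g1.png",cv2.resize(im[v-70:v+50,u-70:u+70,::-1],None,fx=5,fy=5,interpolation=2))
E
```

```text
t: 3.53
eef_pos: [0.4033, 0.2356, 0.0924]
ee_rot: [3.137, -0.004, -1.413]
force: [0.5, 1.4, -3.6]
width: 0.0393
gripper_force: 25.0
t: 3.95
eef_pos: [0.404, 0.2367, 0.1525]
ee_rot: [3.14, -0.0, -1.413]
force: [-0.1, -0.1, -3.3]
width: 0.0394
gripper_force: 25.0
[0.40386396 0.23645415 0.152078  ] [ 3.13920487e+00 -1.41160621e-03 -1.41341418e+00]
[398.12677853 213.42072981]
398 213
```

View pics/g1.png

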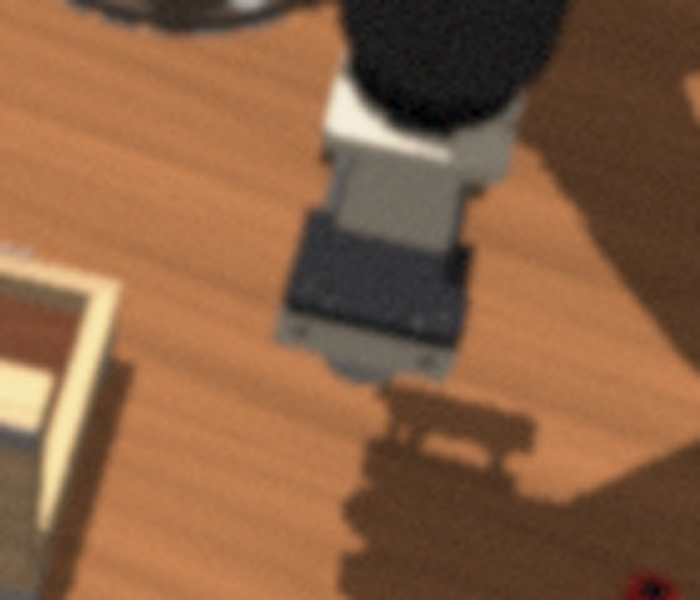

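The gripper body hides most of the held socket. Its lower rim shows at about crop (362,375), slightly right of the TCP axis, so I'll measure that offset.

```bash
python3 - <<'E'
from h import *
im=arm.grab_frame("scene");s=arm.get_state();hsv=cv2.cvtColor(im,cv2.COLOR_RGB2HSV)
for v in range(211,222):print(v,hsv[v,380:422,1].tolist())
p=s['eef_pos']+[0,0,-.034]
t=np.linspace(0,6.28,60)
for o in(0,.003,.006):
    q=np.array([pix("scene",p+[.02*np.cos(a),.02*np.sin(a)+o,0]) for a in t]);print(o,q.min(0),q.max(0),q[q[:,1].argmax()])
E
```

```text
211 [149, 142, 127, 101, 82, 76, 75, 75, 60, 44, 41, 41, 40, 40, 36, 41, 41, 42, 38, 44, 41, 39, 39, 42, 36, 36, 42, 36, 39, 36, 35, 35, 22, 32, 23, 26, 13, 0, 77, 125, 148, 147]
212 [148, 146, 138, 128, 116, 111, 110, 102, 83, 68, 62, 52, 46, 41, 43, 38, 41, 36, 41, 39, 39, 36, 39, 41, 41, 40, 41, 41, 41, 34, 33, 39, 36, 36, 27, 34, 34, 42, 75, 124, 141, 152]
213 [148, 147, 146, 145, 143, 138, 138, 127, 118, 107, 96, 84, 63, 43, 32, 38, 39, 39, 38, 37, 36, 39, 37, 38, 40, 41, 39, 38, 39, 43, 33, 37, 38, 39, 39, 37, 41, 52, 77, 116, 139, 149]
214 [148, 150, 146, 148, 146, 146, 149, 145, 138, 136, 130, 119, 94, 59, 38, 33, 33, 39, 37, 37, 39, 37, 36, 40, 41, 36, 36, 38, 43, 45, 37, 40, 34, 32, 38, 39, 41, 51, 78, 118, 142, 147]
215 [149, 152, 149, 149, 150, 150, 151, 144, 145, 144, 146, 138, 122, 82, 48, 31, 26, 29, 30, 31, 33, 34, 37, 37, 39, 35, 40, 37, 41, 37, 42, 39, 39, 31, 37, 39, 43, 57, 91, 127, 145, 147]
216 [147, 150, 150, 148, 149, 147, 150, 146, 146, 149, 150, 144, 133, 118, 78, 40, 27, 25, 21, 28, 28, 28, 32, 35, 35, 38, 48, 47, 54, 49, 46, 51, 51, 46, 42, 43, 49, 69, 104
[... 611 characters left out ...]
152]
220 [149, 149, 149, 149, 153, 146, 148, 149, 147, 146, 149, 148, 148, 149, 146, 148, 142, 139, 138, 128, 124, 124, 122, 118, 111, 122, 140, 141, 146, 145, 145, 147, 142, 140, 132, 131, 131, 146, 146, 149, 147, 149]
221 [148, 150, 144, 147, 148, 151, 145, 149, 149, 152, 151, 150, 147, 148, 152, 151, 148, 149, 142, 144, 144, 146, 146, 141, 140, 148, 161, 143, 158, 152, 143, 146, 153, 146, 146, 142, 144, 150, 149, 148, 148, 148]
0 [389.9861963  207.21710926] [406.23745813 219.84245381] [398.88879633 219.84245381]
0.003 [391.13354513 207.63677542] [407.39956339 220.27937682] [400.05605451 220.27937682]
0.006 [392.28246783 208.05701257] [408.56326773 220.71690636] [401.22493305 220.71690636]
```

```bash

python3 -m crank '[{"dx":0.012,"dy":-0.035,"dz":0,"twist":0,"grip":-1},{"dx":0.024,"dy":-0.072,"dz":0,"twist":0,"grip":-1},{"dx":0.037,"dy":-0.11,"dz":0,"twist":0,"grip":-1},{"dx":0.049,"dy":-0.146,"dz":0,"twist":0,"grip":-1},{"dx":0.058,"dy":-0.1725,"dz":0,"twist":0,"grip":-1}]'
python3 -m crank '[{"dx":0,"dy":0,"dz":-0.02,"twist":0,"grip":-1},{"dx":0,"dy":0,"dz":-0.04,"twist":0,"grip":-1},{"dx":0,"dy":0,"dz":-0.06,"twist":0,"grip":-1},{"dx":0,"dy":0,"dz":-0.067,"twist":0,"grip":-1},{"dx":0,"dy":0,"dz":-0.067,"twist":0,"grip":-1}]'
python3 -m crank '[{"dx":0,"dy":0,"dz":-0.003,"twist":0,"grip":-1},{"dx":0,"dy":0,"dz":-0.006,"twist":0,"grip":-1},{"dx":0,"dy":0,"dz":-0.009,"twist":0,"grip":-1},{"dx":0,"dy":0,"dz":-0.009,"twist":0,"grip":-1},{"dx":0,"dy":0,"dz":-0.009,"twist":0,"grip":-1}]'
```

```text
t: 4.47
eef_pos: [0.4622, 0.0622, 0.1521]
ee_rot: [3.139, -0.001, -1.413]
force: [0.3, -0.1, -2.5]
width: 0.0395
gripper_force: 25.0
t: 4.88
eef_pos: [0.461, 0.0638, 0.084]
ee_rot: [3.136, -0.002, -1.413]
force: [-0.5, -0.5, -1.4]
width: 0.0394
gripper_force: 25.0
t: 5.3
eef_pos: [0.463, 0.0651, 0.0779]
ee_rot: [-3.141, 0.0, -1.413]
force: [-1.1, -0.2, -2.7]
width: 0.0396
gripper_force: 25.0
```

```bash

python3 -m crank '[{"dx":0,"dy":0,"dz":-0.002,"twist":0,"grip":-1},{"dx":0,"dy":0,"dz":-0.004,"twist":0,"grip":-1},{"dx":0,"dy":0,"dz":-0.006,"twist":0,"grip":-1},{"dx":0,"dy":0,"dz":-0.006,"twist":0,"grip":-1},{"dx":0,"dy":0,"dz":-0.006,"twist":0,"grip":-1}]'
```

```text
t: 5.72
eef_pos: [0.4627, 0.0648, 0.0714]
ee_rot: [3.141, -0.0, -1.413]
force: [-0.1, -0.2, -2.5]
width: 0.0395
gripper_force: 25.0
```

```bash

python3 -m crank '[{"dx":0,"dy":0,"dz":-0.004,"twist":0,"grip":-1},{"dx":0,"dy":0,"dz":-0.008,"twist":0,"grip":-1},{"dx":0,"dy":0,"dz":-0.012,"twist":0,"grip":-1},{"dx":0,"dy":0,"dz":-0.015,"twist":0,"grip":-1},{"dx":0,"dy":0,"dz":-0.015,"twist":0,"grip":-1}]'
```

```text
t: 6.13
eef_pos: [0.4623, 0.0646, 0.0557]
ee_rot: [3.14, -0.0, -1.413]
force: [1.0, -0.8, -2.7]
width: 0.0395
gripper_force: 25.0
```

```bash

python3 -m crank '[{"dx":0,"dy":0,"dz":-0.001,"twist":0,"grip":-1},{"dx":0,"dy":0,"dz":-0.0015,"twist":0,"grip":-1},{"dx":0,"dy":0,"dz":-0.0015,"twist":0,"grip":0.4},{"dx":0,"dy":0,"dz":-0.0015,"twist":0,"grip":0.4},{"dx":0,"dy":0,"dz":-0.0015,"twist":0,"grip":0.4}]'
python3 -m crank '[{"dx":0,"dy":0,"dz":0,"twist":0,"grip":0.4},{"dx":0,"dy":0,"dz":0.03,"twist":0,"grip":0.4},{"dx":0,"dy":0,"dz":0.07,"twist":0,"grip":0.6},{"dx":0,"dy":0,"dz":0.1,"twist":0,"grip":1},{"dx":0,"dy":0,"dz":0.1,"twist":0,"grip":1}]'
```

```text
t: 6.55
eef_pos: [0.4633, 0.0651, 0.0554]
ee_rot: [-3.141, 0.0, -1.413]
force: [-0.6, -0.4, -0.3]
width: 0.0539
gripper_force: 0.0
t: 6.97
eef_pos: [0.4663, 0.0662, 0.1613]
ee_rot: [-3.132, 0.002, -1.412]
force: [1.0, 0.6, 0.1]
width: 0.076
gripper_force: 0.0
```

```bash

python3 -m crank '[{"dx":-0.005,"dy":0.04,"dz":0.01,"twist":0,"grip":1},{"dx":-0.01,"dy":0.08,"dz":0.01,"twist":0,"grip":1},{"dx":-0.015,"dy":0.12,"dz":0.01,"twist":0,"grip":1},{"dx":-0.01,"dy":0.155,"dz":0.01,"twist":0,"grip":1},{"dx":0.01,"dy":0.185,"dz":0.01,"twist":0,"grip":1}]'
python3 -m crank '[{"dx":0.035,"dy":0.003,"dz":-0.01,"twist":0,"grip":1},{"dx":0.07,"dy":0.003,"dz":-0.02,"twist":0,"grip":1},{"dx":0.089,"dy":0.003,"dz":-0.05,"twist":0,"grip":1},{"dx":0.089,"dy":0.003,"dz":-0.07,"twist":0,"grip":1},{"dx":0.089,"dy":0.003,"dz":-0.07,"twist":0,"grip":1}]'
```

```text
t: 7.38
eef_pos: [0.4712, 0.2521, 0.1659]
ee_rot: [-3.141, 0.001, -1.411]
force: [0.2, 0.3, -0.0]
width: 0.0876
gripper_force: 0.0
t: 7.8
eef_pos: [0.5601, 0.2509, 0.0897]
ee_rot: [3.134, -0.003, -1.415]
force: [-1.2, -1.2, -0.8]
width: 0.0871
gripper_force: 0.0
```

```bash

python3 -m crank '[{"dx":0,"dy":0.001,"dz":-0.03,"twist":0,"grip":1},{"dx":0,"dy":0.001,"dz":-0.055,"twist":0,"grip":0},{"dx":0,"dy":0.001,"dz":-0.063,"twist":0,"grip":-1},{"dx":0,"dy":0.001,"dz":-0.063,"twist":0,"grip":-1},{"dx":0,"dy":0.001,"dz":-0.063,"twist":0,"grip":-1}]'
python3 -m crank '[{"dx":0,"dy":0,"dz":0,"twist":0,"grip":-1},{"dx":0,"dy":0,"dz":0,"twist":0,"grip":-1},{"dx":0,"dy":0,"dz":0,"twist":0,"grip":-1},{"dx":0,"dy":0,"dz":0,"twist":0,"grip":-1},{"dx":0,"dy":0,"dz":0,"twist":0,"grip":-1}]'
python3 -m crank '[{"dx":0,"dy":0,"dz":0,"twist":0,"grip":-1},{"dx":0,"dy":0,"dz":0,"twist":0,"grip":-1},{"dx":0,"dy":0,"dz":0,"twist":0,"grip":-1},{"dx":0,"dy":0,"dz":0,"twist":0,"grip":-1},{"dx":0,"dy":0,"dz":0,"twist":0,"grip":-1}]'
```

```text
t: 8.22
eef_pos: [0.5622, 0.2543, 0.0334]
ee_rot: [-3.141, -0.0, -1.412]
force: [0.6, 0.8, -0.4]
width: 0.0665
gripper_force: 0.0
t: 8.63
eef_pos: [0.5622, 0.2541, 0.0328]
ee_rot: [-3.141, 0.001, -1.413]
force: [1.2, 0.6, 0.7]
width: 0.0329
gripper_force: 0.8
t: 9.05
eef_pos: [0.5622, 0.2541, 0.0327]
ee_rot: [-3.141, 0.0, -1.413]
force: [-0.4, -0.2, 5.8]
width: 0.0318
gripper_force: 25.0
```

```bash

python3 -m crank '[{"dx":0,"dy":0,"dz":0.03,"twist":0,"grip":-1},{"dx":0,"dy":0,"dz":0.065,"twist":0,"grip":-1},{"dx":0,"dy":0,"dz":0.1,"twist":0,"grip":-1},{"dx":0,"dy":0,"dz":0.12,"twist":0,"grip":-1},{"dx":0,"dy":0,"dz":0.12,"twist":0,"grip":-1}]'
cat >off.py <<'E'
import sys
from h import *
h=float(sys.argv[1]);r=float(sys.argv[2])
im=arm.grab_frame("scene");s=arm.get_state();hsv=cv2.cvtColor(im,cv2.COLOR_RGB2HSV)
p=s['eef_pos']-[0,0,h];print(s['eef_pos'],s['width'])
t=np.linspace(0,6.28,60)
for o in(-.006,-.003,0,.003,.006):
    q=np.array([pix("scene",p+[r*np.cos(a)-.156*o,r*np.sin(a)+.988*o,0]) for a in t])+[.7,.8];print(o,q.min(0).round(1),q.max(0).round(1),q[q[:,1].argmax()].round(1))
    if o==0:u,v=q[q[:,1].argmax()].astype(int)
for w in range(v-4,v+4):print(w,u-14,hsv[w,u-14:u+18,1].tolist())
E
python3 off.py .0327 .0165
```

```text
t: 9.47
eef_pos: [0.564, 0.2552, 0.1571]
ee_rot: [-3.135, 0.003, -1.412]
force: [0.6, 0.7, -1.7]
width: 0.0324
gripper_force: 25.0
[0.56267234 0.25463823 0.15430619] 0.03242941071688886
-0.006 [374.2 257.8] [388.7 270. ] [382. 270.]
-0.003 [375.5 258.2] [390.  270.4] [383.3 270.4]
0 [376.8 258.5] [391.3 270.7] [384.6 270.7]
0.003 [378.1 258.9] [392.6 271.1] [385.9 271.1]
0.006 [379.4 259.2] [393.9 271.4] [387.3 271.4]
266 370 [53, 45, 39, 40, 37, 38, 37, 41, 39, 41, 43, 38, 34, 45, 36, 28, 38, 18, 6, 7, 22, 11, 6, 22, 4, 7, 4, 9, 9, 13, 4, 12]
267 370 [67, 46, 44, 41, 43, 40, 39, 39, 44, 38, 41, 42, 38, 36, 40, 35, 43, 32, 33, 46, 15, 13, 19, 18, 11, 0, 10, 10, 19, 15, 9, 13]
268 370 [92, 72, 63, 56, 47, 46, 44, 41, 43, 41, 40, 42, 40, 39, 37, 41, 40, 36, 39, 33, 30, 34, 33, 14, 20, 24, 23, 0, 12, 18, 10, 20]
269 370 [122, 111, 96, 83, 79, 69, 56, 53, 50, 42, 44, 39, 41, 38, 38, 41, 38, 40, 44, 44, 45, 42, 40, 38, 35, 35, 33, 23, 17, 21, 17, 32]
270 370 [142, 136, 129, 120, 117, 112, 97, 83, 76, 66, 58, 53, 44, 44, 44, 41, 39, 43, 39, 39, 42, 43, 43, 37, 40, 44, 35, 39, 42, 36, 38, 31]
271 370 [146, 144, 143, 143, 138, 139, 127, 122, 113, 106, 93, 83, 75, 63, 59, 48, 43, 40, 43, 41, 40, 44, 40, 39, 38, 42, 42, 37, 38, 38, 38, 34]
272 370 [148, 148, 147, 146, 148, 145, 146, 143, 136, 132, 129, 121, 113, 101, 92, 81, 75, 60, 57, 56, 46, 45, 40, 38, 39, 40, 44, 39, 38, 34, 42, 40]
273 370 [148, 151, 151, 149, 149, 147, 146, 144, 148, 145, 146, 141, 134, 133, 127, 120, 113, 101, 89, 74, 68, 58, 52, 45, 41, 44, 43, 45, 38, 43, 42, 43]
```

```bash

python3 -m crank '[{"dx":-0.036,"dy":-0.015,"dz":0,"twist":0,"grip":-1},{"dx":-0.072,"dy":-0.03,"dz":0,"twist":0,"grip":-1},{"dx":-0.107,"dy":-0.05,"dz":0,"twist":0,"grip":-1},{"dx":-0.107,"dy":-0.09,"dz":0,"twist":0,"grip":-1},{"dx":-0.107,"dy":-0.13,"dz":0,"twist":0,"grip":-1}]'
python3 -m crank '[{"dx":0.005,"dy":-0.037,"dz":0,"twist":0,"grip":-1},{"dx":0.01,"dy":-0.074,"dz":0,"twist":0,"grip":-1},{"dx":0.015,"dy":-0.111,"dz":0,"twist":0,"grip":-1},{"dx":0.021,"dy":-0.1484,"dz":0,"twist":0,"grip":-1},{"dx":0.021,"dy":-0.1484,"dz":0,"twist":0,"grip":-1}]'
```

```text
t: 9.93
eef_pos: [0.452, 0.1232, 0.1507]
ee_rot: [3.139, -0.001, -1.409]
force: [1.9, -1.6, -1.7]
width: 0.0323
gripper_force: 25.0
t: 10.35
eef_pos: [0.4744, -0.0296, 0.1503]
ee_rot: [3.138, -0.001, -1.418]
force: [0.7, 0.8, -1.4]
width: 0.0323
gripper_force: 25.0
```

```bash
python3 off.py .0327 .0165
```

```text
[ 0.47444695 -0.02774044  0.15025229] 0.0323422305472406
-0.006 [282.3 191.6] [295.2 201.5] [288.5 201.5]
-0.003 [283.5 191.9] [296.3 201.7] [289.7 201.7]
0 [284.6 192.2] [297.5 202. ] [290.8 202. ]
0.003 [285.7 192.4] [298.6 202.3] [291.9 202.3]
0.006 [286.8 192.7] [299.7 202.6] [293.  202.6]
198 276 [147, 146, 140, 135, 129, 126, 110, 104, 89, 63, 48, 42, 37, 39, 35, 36, 42, 44, 56, 82, 126, 139, 147, 154, 156, 153, 153, 157, 136, 153, 151, 128]
199 276 [126, 128, 137, 138, 144, 145, 141, 139, 119, 98, 74, 57, 42, 46, 38, 44, 50, 56, 77, 109, 138, 151, 151, 156, 153, 155, 157, 151, 152, 157, 142, 145]
200 276 [74, 78, 87, 110, 128, 142, 161, 145, 154, 133, 112, 90, 74, 65, 56, 64, 75, 92, 107, 134, 144, 148, 155, 155, 147, 152, 144, 157, 154, 162, 147, 139]
201 276 [52, 48, 51, 70, 98, 129, 145, 153, 147, 142, 139, 133, 119, 111, 102, 109, 112, 125, 136, 141, 150, 155, 148, 150, 148, 161, 155, 150, 161, 179, 150, 164]
202 276 [57, 53, 56, 59, 74, 102, 127, 142, 149, 151, 147, 144, 138, 138, 143, 139, 143, 142, 150, 148, 153, 149, 153, 156, 155, 150, 160, 162, 158, 152, 145, 156]
203 276 [66, 63, 62, 65, 80, 93, 109, 121, 128, 133, 144, 145, 150, 147, 151, 145, 147, 152, 144, 150, 153, 151, 157, 151, 170, 152, 148, 178, 156, 157, 161, 163]
204 276 [71, 69, 71, 72, 77, 86, 96, 105, 108, 110, 117, 122, 131, 133, 141, 145, 144, 147, 145, 153, 149, 151, 149, 150, 133, 153, 139, 146, 153, 155, 162, 158]
205 276 [73, 73, 73, 71, 75, 76, 83, 85, 90, 95, 98, 107, 114, 115, 118, 121, 125, 131, 139, 145, 137, 149, 147, 157, 151, 140, 153, 149, 148, 139, 138, 145]
```

```bash

python3 -m crank '[{"dx":0,"dy":0,"dz":-0.02,"twist":0,"grip":-1},{"dx":0,"dy":0,"dz":-0.04,"twist":0,"grip":-1},{"dx":0,"dy":0,"dz":-0.06,"twist":0,"grip":-1},{"dx":0,"dy":0,"dz":-0.067,"twist":0,"grip":-1},{"dx":0,"dy":0,"dz":-0.067,"twist":0,"grip":-1}]'
python3 -m crank '[{"dx":0,"dy":0,"dz":0,"twist":0,"grip":-1},{"dx":0,"dy":0,"dz":0,"twist":0,"grip":-1},{"dx":0,"dy":0,"dz":0,"twist":0,"grip":-1},{"dx":0,"dy":0,"dz":0,"twist":0,"grip":-1},{"dx":0,"dy":0,"dz":0,"twist":0,"grip":-1}]'
```

```text
t: 10.82
eef_pos: [0.4738, -0.0246, 0.0826]
ee_rot: [3.136, -0.001, -1.413]
force: [0.2, 0.1, -1.9]
width: 0.0325
gripper_force: 25.0
t: 11.23
eef_pos: [0.4763, -0.0243, 0.0858]
ee_rot: [-3.14, 0.0, -1.413]
force: [-0.2, 0.2, -2.3]
width: 0.0323
gripper_force: 25.0
```

```bash

python3 -m crank '[{"dx":0,"dy":0,"dz":-0.006,"twist":0,"grip":-1},{"dx":0,"dy":0,"dz":-0.01,"twist":0,"grip":-1},{"dx":0,"dy":0,"dz":-0.013,"twist":0,"grip":-1},{"dx":0,"dy":0,"dz":-0.016,"twist":0,"grip":-1},{"dx":0,"dy":0,"dz":-0.016,"twist":0,"grip":-1}]'
```

```text
t: 11.65
eef_pos: [0.4753, -0.0247, 0.0682]
ee_rot: [3.14, -0.0, -1.413]
force: [0.1, -0.1, -2.5]
width: 0.0326
gripper_force: 25.0
```

```bash

python3 -m crank '[{"dx":0,"dy":0,"dz":-0.005,"twist":0,"grip":-1},{"dx":0,"dy":0,"dz":-0.01,"twist":0,"grip":-1},{"dx":0,"dy":0,"dz":-0.015,"twist":0,"grip":-1},{"dx":0,"dy":0,"dz":-0.0165,"twist":0,"grip":-1},{"dx":0,"dy":0,"dz":-0.0165,"twist":0,"grip":-1}]'
python3 -m crank '[{"dx":0,"dy":0,"dz":0,"twist":0,"grip":0.2},{"dx":0,"dy":0,"dz":0,"twist":0,"grip":0.2},{"dx":0,"dy":0,"dz":0,"twist":0,"grip":0.2},{"dx":0,"dy":0,"dz":0,"twist":0,"grip":0.2},{"dx":0,"dy":0,"dz":0.01,"twist":0,"grip":0.4}]'
python3 -m crank '[{"dx":0,"dy":0,"dz":0.03,"twist":0,"grip":0.4},{"dx":0,"dy":0,"dz":0.06,"twist":0,"grip":0.6},{"dx":0,"dy":0,"dz":0.09,"twist":0,"grip":1},{"dx":-0.02,"dy":0.03,"dz":0.1,"twist":0,"grip":1},{"dx":-0.03,"dy":0.07,"dz":0.1,"twist":0,"grip":1}]'
python3 -m crank '[{"dx":0,"dy":0.04,"dz":0,"twist":0,"grip":1},{"dx":0,"dy":0.08,"dz":0,"twist":0,"grip":1},{"dx":0,"dy":0.12,"dz":0,"twist":0,"grip":1},{"dx":0,"dy":0.16,"dz":0,"twist":0,"grip":1},{"dx":0.006,"dy":0.2,"dz":0,"twist":0,"grip":1}]'
```

```text
t: 12.07
eef_pos: [0.4764, -0.0245, 0.0533]
ee_rot: [-3.141, -0.0, -1.412]
force: [-3.1, 1.0, 10.8]
width: 0.0324
gripper_force: 25.0
t: 12.48
eef_pos: [0.4746, -0.0249, 0.0611]
ee_rot: [3.138, -0.0, -1.413]
force: [-0.9, -0.2, 0.1]
width: 0.0549
gripper_force: 0.0
t: 12.9
eef_pos: [0.4463, 0.0448, 0.1652]
ee_rot: [-3.137, 0.001, -1.417]
force: [0.5, 1.1, -0.7]
width: 0.0822
gripper_force: 0.0
t: 13.32
eef_pos: [0.4508, 0.2473, 0.1627]
ee_rot: [-3.141, 0.0, -1.412]
force: [0.5, -1.5, 0.6]
width: 0.0878
gripper_force: 0.0
```

```bash

python3 -m crank '[{"dx":0.007,"dy":0.04,"dz":-0.005,"twist":0,"grip":1},{"dx":0.014,"dy":0.08,"dz":-0.01,"twist":0,"grip":1},{"dx":0.02,"dy":0.115,"dz":-0.02,"twist":0,"grip":0.6},{"dx":0.02,"dy":0.115,"dz":-0.05,"twist":0,"grip":0.4},{"dx":0.02,"dy":0.115,"dz":-0.07,"twist":0,"grip":0.3}]'
python3 -m crank '[{"dx":0,"dy":0,"dz":-0.03,"twist":0,"grip":0.3},{"dx":0,"dy":0,"dz":-0.055,"twist":0,"grip":0.3},{"dx":0,"dy":0,"dz":-0.065,"twist":0,"grip":0.3},{"dx":0,"dy":0,"dz":-0.065,"twist":0,"grip":-1},{"dx":0,"dy":0,"dz":-0.065,"twist":0,"grip":-1}]'
python3 -m crank '[{"dx":0,"dy":0,"dz":0,"twist":0,"grip":-1},{"dx":0,"dy":0,"dz":0,"twist":0,"grip":-1},{"dx":0,"dy":0,"dz":0,"twist":0,"grip":-1},{"dx":0,"dy":0,"dz":0,"twist":0,"grip":-1},{"dx":0,"dy":0,"dz":0,"twist":0,"grip":-1}]' 20
```

```text
t: 13.73
eef_pos: [0.4714, 0.3623, 0.0901]
ee_rot: [3.141, -0.0, -1.411]
force: [-0.9, -1.1, -0.7]
width: 0.073
gripper_force: 0.0
t: 14.15
eef_pos: [0.4721, 0.3605, 0.0277]
ee_rot: [3.141, -0.001, -1.413]
force: [-1.1, -0.3, 1.1]
width: 0.0487
gripper_force: 0.0
t: 14.57
eef_pos: [0.4724, 0.3611, 0.0289]
ee_rot: [-3.14, 0.001, -1.413]
force: [-2.0, -0.4, 6.6]
width: 0.0258
gripper_force: 20.0
```

```bash

python3 -m crank '[{"dx":0,"dy":0,"dz":0.03,"twist":0,"grip":-1},{"dx":0,"dy":0,"dz":0.07,"twist":0,"grip":-1},{"dx":0,"dy":0,"dz":0.11,"twist":0,"grip":-1},{"dx":0,"dy":-0.035,"dz":0.12,"twist":0,"grip":-1},{"dx":-0.005,"dy":-0.075,"dz":0.12,"twist":0,"grip":-1}]'
python3 -m crank '[{"dx":-0.005,"dy":-0.04,"dz":0,"twist":0,"grip":-1},{"dx":-0.01,"dy":-0.08,"dz":0,"twist":0,"grip":-1},{"dx":-0.015,"dy":-0.12,"dz":0,"twist":0,"grip":-1},{"dx":-0.015,"dy":-0.16,"dz":0,"twist":0,"grip":-1},{"dx":-0.015,"dy":-0.2,"dz":0,"twist":0,"grip":-1}]'
python3 -m crank '[{"dx":0.007,"dy":-0.039,"dz":0,"twist":0,"grip":-1},{"dx":0.014,"dy":-0.078,"dz":0,"twist":0,"grip":-1},{"dx":0.022,"dy":-0.117,"dz":0,"twist":0,"grip":-1},{"dx":0.03,"dy":-0.156,"dz":0,"twist":0,"grip":-1},{"dx":0.0365,"dy":-0.1915,"dz":0,"twist":0,"grip":-1}]'
python3 -m crank '[{"dx":0,"dy":0,"dz":-0.02,"twist":0,"grip":-1},{"dx":0,"dy":0,"dz":-0.03,"twist":0,"grip":-1},{"dx":0,"dy":0,"dz":-0.03,"twist":0,"grip":-1},{"dx":0,"dy":0,"dz":-0.03,"twist":0,"grip":-1},{"dx":0,"dy":0,"dz":-0.03,"twist":0,"grip":-1}]'
python3 off.py .0285 .013
```

```text
t: 14.98
eef_pos: [0.469, 0.2881, 0.1515]
ee_rot: [-3.135, 0.004, -1.41]
force: [1.5, -0.7, -2.0]
width: 0.0255
gripper_force: 20.0
t: 15.4
eef_pos: [0.4509, 0.0837, 0.1478]
ee_rot: [-3.141, 0.0, -1.412]
force: [0.7, 0.3, -1.4]
width: 0.0255
gripper_force: 20.0
t: 15.82
eef_pos: [0.4882, -0.1082, 0.1478]
ee_rot: [-3.141, 0.0, -1.413]
force: [0.6, 0.4, -1.0]
width: 0.0254
gripper_force: 20.0
t: 16.23
eef_pos: [0.4886, -0.1051, 0.1181]
ee_rot: [-3.141, -0.0, -1.411]
force: [-0.1, -0.6, -1.1]
width: 0.026
gripper_force: 20.0
[ 0.48883522 -0.10495757  0.11831088] 0.025222177902648767
-0.006 [255.1 193.2] [265.  200.7] [259.7 200.7]
-0.003 [256.2 193.5] [266.1 201. ] [260.8 201. ]
0 [257.3 193.7] [267.1 201.3] [261.8 201.3]
0.003 [258.3 194. ] [268.2 201.6] [262.9 201.6]
0.006 [259.4 194.3] [269.3 201.8] [264.  201.8]
197 247 [74, 75, 75, 79, 78, 82, 83, 85, 88, 85, 85, 79, 75, 66, 58, 53, 47, 36, 42, 68, 116, 137, 138, 144, 139, 146, 152, 152, 149, 150, 145, 149]
198 247 [76, 74, 72, 73, 74, 75, 75, 79, 78, 84, 87, 93, 89, 85, 81, 80, 72, 68, 70, 87, 120, 137, 141, 149, 163, 135, 141, 14
[... 166 characters left out ...]
 139]
200 247 [72, 77, 74, 73, 75, 75, 75, 74, 74, 74, 74, 75, 75, 74, 78, 77, 81, 84, 88, 94, 99, 101, 104, 105, 108, 109, 109, 106, 97, 78, 91, 122]
201 247 [74, 75, 72, 76, 74, 74, 73, 75, 75, 76, 74, 74, 74, 73, 73, 75, 73, 73, 76, 82, 85, 86, 92, 95, 99, 100, 100, 89, 83, 69, 68, 68]
202 247 [76, 74, 75, 74, 76, 75, 72, 75, 73, 74, 74, 75, 74, 75, 74, 72, 72, 75, 72, 76, 77, 78, 78, 80, 84, 88, 92, 88, 88, 85, 78, 80]
203 247 [73, 74, 74, 78, 77, 75, 73, 72, 75, 75, 74, 73, 73, 75, 74, 74, 73, 71, 74, 75, 72, 74, 73, 74, 75, 75, 78, 79, 80, 82, 85, 87]
204 247 [69, 72, 72, 74, 74, 74, 77, 77, 77, 74, 75, 76, 74, 72, 74, 72, 72, 73, 73, 72, 74, 74, 71, 74, 73, 73, 72, 74, 74, 74, 75, 80]
```

```bash

python3 -m crank '[{"dx":0,"dy":-0.001,"dz":-0.015,"twist":0,"grip":-1},{"dx":0,"dy":-0.001,"dz":-0.03,"twist":0,"grip":-1},{"dx":0,"dy":-0.001,"dz":-0.04,"twist":0,"grip":-1},{"dx":0,"dy":-0.001,"dz":-0.043,"twist":0,"grip":-1},{"dx":0,"dy":-0.001,"dz":-0.045,"twist":0,"grip":-1}]'
python3 -m crank '[{"dx":0,"dy":0,"dz":-0.002,"twist":0,"grip":-1},{"dx":0,"dy":0,"dz":-0.005,"twist":0,"grip":-1},{"dx":0,"dy":0,"dz":-0.008,"twist":0,"grip":-1},{"dx":0,"dy":0,"dz":-0.008,"twist":0,"grip":-1},{"dx":0,"dy":0,"dz":-0.008,"twist":0,"grip":-1}]'
```

```text
t: 16.7
eef_pos: [0.4884, -0.1066, 0.0725]
ee_rot: [3.141, -0.0, -1.412]
force: [0.3, -0.8, -0.8]
width: 0.0256
gripper_force: 20.0
t: 17.12
eef_pos: [0.4889, -0.1068, 0.0647]
ee_rot: [-3.14, 0.0, -1.413]
force: [2.0, 1.0, -1.8]
width: 0.0254
gripper_force: 20.0
```

```bash

python3 -m crank '[{"dx":0,"dy":0,"dz":-0.005,"twist":0,"grip":-1},{"dx":0,"dy":0,"dz":-0.01,"twist":0,"grip":-1},{"dx":0,"dy":0,"dz":-0.014,"twist":0,"grip":-1},{"dx":0,"dy":0,"dz":-0.0165,"twist":0,"grip":-1},{"dx":0,"dy":0,"dz":-0.0165,"twist":0,"grip":-1}]'
python3 -m crank '[{"dx":0,"dy":0,"dz":0,"twist":0,"grip":0.2},{"dx":0,"dy":0,"dz":0,"twist":0,"grip":0.2},{"dx":0,"dy":0,"dz":0,"twist":0,"grip":0.2},{"dx":0,"dy":0,"dz":0,"twist":0,"grip":0.2},{"dx":0,"dy":0,"dz":0.01,"twist":0,"grip":0.2}]'
python3 -m crank '[{"dx":0,"dy":0,"dz":0.03,"twist":0,"grip":0.3},{"dx":0,"dy":0,"dz":0.06,"twist":0,"grip":0.3},{"dx":0,"dy":0,"dz":0.1,"twist":0,"grip":0.3},{"dx":-0.04,"dy":0.0,"dz":0.11,"twist":0,"grip":0.3},{"dx":-0.08,"dy":0.0,"dz":0.12,"twist":0,"grip":0.3}]'
python3 - <<'E'
from h import *
im=arm.grab_frame("top");cv2.imwrite("pics/t2.png",cv2.resize(im[130:280,100:350,::-1],None,fx=3.2,fy=3.2,interpolation=2))
E
```

```text
t: 17.53
eef_pos: [0.49, -0.107, 0.0491]
ee_rot: [-3.139, -0.001, -1.412]
force: [0.5, 3.2, 11.0]
width: 0.0251
gripper_force: 20.0
t: 17.95
eef_pos: [0.4866, -0.1073, 0.0563]
ee_rot: [3.137, 0.0, -1.414]
force: [-0.0, 0.8, 0.0]
width: 0.0507
gripper_force: 0.0
t: 18.37
eef_pos: [0.4092, -0.107, 0.1793]
ee_rot: [-3.14, -0.0, -1.413]
force: [-1.4, 0.5, 0.7]
width: 0.057
gripper_force: 0.0
```

View pics/t2.png

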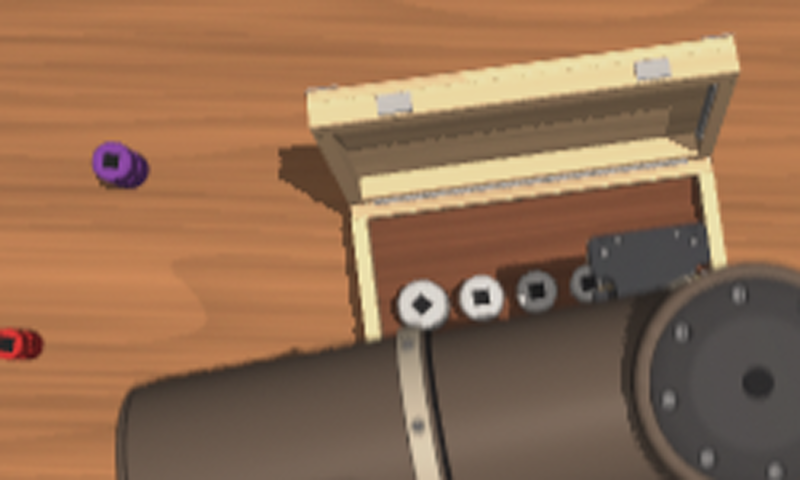

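All three sockets are home: their tops line up in the row with the three fixed ones. Next is the lid, whose edge rail runs from crop (308,108) to (736,53) with the hasps at (393,103) and (652,68).

```bash
python3 - <<'E'
from h import *
C=lambda x,y:(x/3.2+100-.3,y/3.2+130-.3)
a=np.radians(8.95);R=np.array([[np.cos(a),-np.sin(a)],[np.sin(a),np.cos(a)]]);t=np.array([.4773,-.0325])
for n,p,z in(("inL",(312,126),.2406),("inR",(738,71),.2406),("outL",(308,92),.2358),("outR",(733,37),.2358),("L",(423,303),.079)):
    w=ray("top",C(*p),z)[:2];print(n,w.round(4),"chest",(R.T@(w-t)).round(4))
E
python3 -m crank '[{"dx":0,"dy":0,"dz":0.04,"twist":0,"grip":0.3},{"dx":0,"dy":0,"dz":0.08,"twist":0,"grip":0.3},{"dx":0,"dy":0,"dz":0.12,"twist":0,"grip":0.3},{"dx":0.02,"dy":0.015,"dz":0.13,"twist":0,"grip":0.3},{"dx":0.05,"dy":0.04,"dz":0.13,"twist":0,"grip":0.3}]'
```

```text
inL [0.5751 0.1334] chest [0.1224 0.1487]
inR [ 0.621  -0.1596] chest [ 0.1222 -0.1479]
outL [0.5997 0.1379] chest [0.1474 0.1493]
outR [ 0.6461 -0.1566] chest [ 0.1475 -0.1488]
L [0.4627 0.066 ] chest [0.0009 0.0995]
t: 18.83
eef_pos: [0.459, -0.0679, 0.3129]
ee_rot: [-3.133, -0.0, -1.415]
force: [0.8, -0.1, 0.1]
width: 0.057
gripper_force: 0.0
```

```bash

python3 -m crank '[{"dx":0.038,"dy":0.014,"dz":0,"twist":0,"grip":0.3},{"dx":0.076,"dy":0.028,"dz":0,"twist":0,"grip":0.3},{"dx":0.114,"dy":0.042,"dz":0,"twist":0,"grip":0.3},{"dx":0.151,"dy":0.0555,"dz":0,"twist":0,"grip":0.3},{"dx":0.151,"dy":0.0555,"dz":-0.01,"twist":0,"grip":0.3}]'
python3 -m crank '[{"dx":0,"dy":0,"dz":-0.01,"twist":0,"grip":0.3},{"dx":0,"dy":0,"dz":-0.02,"twist":0,"grip":0.3},{"dx":0,"dy":0,"dz":-0.02,"twist":0,"grip":0.3},{"dx":0,"dy":0,"dz":-0.02,"twist":0,"grip":0.3},{"dx":0,"dy":0,"dz":-0.02,"twist":0,"grip":0.3}]'
```

```text
t: 19.25
eef_pos: [0.6148, -0.0096, 0.2961]
ee_rot: [3.141, -0.001, -1.412]
force: [0.0, -0.4, -0.1]
width: 0.057
gripper_force: 0.0
t: 19.67
eef_pos: [0.6089, -0.012, 0.2792]
ee_rot: [-3.14, -0.0, -1.413]
force: [0.5, 0.2, -0.0]
width: 0.057
gripper_force: 0.0
```

```bash

python3 -m crank '[{"dx":0.001,"dy":0,"dz":-0.02,"twist":0,"grip":0.3},{"dx":0.001,"dy":0,"dz":-0.04,"twist":0,"grip":0.3},{"dx":0.001,"dy":0,"dz":-0.057,"twist":0,"grip":0.3},{"dx":0.001,"dy":0,"dz":-0.057,"twist":0,"grip":-0.1},{"dx":0.001,"dy":0,"dz":-0.057,"twist":0,"grip":-0.1}]' 8
python3 -m crank '[{"dx":0,"dy":0,"dz":0,"twist":0,"grip":-0.1},{"dx":0,"dy":0,"dz":0,"twist":0,"grip":-0.1},{"dx":0,"dy":0,"dz":0,"twist":0,"grip":-0.1},{"dx":0,"dy":0,"dz":0,"twist":0,"grip":-0.1},{"dx":0,"dy":0,"dz":0,"twist":0,"grip":-0.1}]'
```

```text
t: 20.08
eef_pos: [0.6101, -0.0119, 0.2218]
ee_rot: [-3.142, -0.0, -1.413]
force: [0.5, 0.4, 0.4]
width: 0.0488
gripper_force: 0.0
t: 20.5
eef_pos: [0.6105, -0.0115, 0.2216]
ee_rot: [-3.141, 0.0, -1.413]
force: [0.4, -0.4, -0.4]
width: 0.0393
gripper_force: 0.0
```

```bash

python3 -m crank '[{"dx":-0.006,"dy":-0.001,"dz":0.001,"twist":0,"grip":-0.1},{"dx":-0.013,"dy":-0.002,"dz":0.002,"twist":0,"grip":-0.1},{"dx":-0.02,"dy":-0.003,"dz":0.003,"twist":0,"grip":-0.1},{"dx":-0.027,"dy":-0.004,"dz":0.004,"twist":0,"grip":-0.1},{"dx":-0.034,"dy":-0.0055,"dz":0.004,"twist":0,"grip":-0.1}]'
python3 -m crank '[{"dx":-0.007,"dy":-0.001,"dz":0,"twist":0,"grip":-0.1},{"dx":-0.014,"dy":-0.002,"dz":0,"twist":0,"grip":-0.1},{"dx":-0.02,"dy":-0.003,"dz":0,"twist":0,"grip":-0.1},{"dx":-0.025,"dy":-0.004,"dz":0,"twist":0,"grip":-0.1},{"dx":-0.029,"dy":-0.0045,"dz":0,"twist":0,"grip":-0.1}]'
```

```text
t: 20.92
eef_pos: [0.5756, -0.0171, 0.2256]
ee_rot: [-3.141, 0.0, -1.413]
force: [0.7, 0.5, 1.0]
width: 0.0389
gripper_force: 0.4
t: 21.33
eef_pos: [0.5465, -0.0217, 0.225]
ee_rot: [3.141, 0.0, -1.413]
force: [0.7, 0.2, 0.2]
width: 0.0395
gripper_force: 0.0
```

```bash

python3 -m crank '[{"dx":0,"dy":0,"dz":0,"twist":0,"grip":-0.2},{"dx":0,"dy":0,"dz":0,"twist":0,"grip":-0.3},{"dx":0,"dy":0,"dz":0,"twist":0,"grip":-1},{"dx":0,"dy":0,"dz":0,"twist":0,"grip":-1},{"dx":0,"dy":0,"dz":0,"twist":0,"grip":-1}]' 8
python3 -m crank '[{"dx":0,"dy":0,"dz":0,"twist":0,"grip":-1},{"dx":0,"dy":0,"dz":0,"twist":0,"grip":-1},{"dx":0,"dy":0,"dz":0,"twist":0,"grip":-1},{"dx":0,"dy":0,"dz":0,"twist":0,"grip":-1},{"dx":0,"dy":0,"dz":0,"twist":0,"grip":-1}]'
python3 - <<'E'
from h import *
s=arm.get_state();a=np.radians(8.95);R=np.array([[np.cos(a),-np.sin(a)],[np.sin(a),np.cos(a)]])
print((R.T@(s['eef_pos'][:2]-[.4773,-.0325])).round(4),s['eef_pos'],s['force'],s['moment'],s['width'],s['gripper_force'])
im=arm.grab_frame("top");cv2.imwrite("pics/t3.png",cv2.resize(im[130:280,100:350,::-1],None,fx=3.2,fy=3.2,interpolation=2))
E
```

```text
t: 21.75
eef_pos: [0.5477, -0.0215, 0.225]
ee_rot: [-3.141, -0.0, -1.413]
force: [-0.2, -0.3, -0.1]
width: 0.0301
gripper_force: 7.8
t: 22.17
eef_pos: [0.5474, -0.0215, 0.225]
ee_rot: [3.142, 0.0, -1.413]
force: [1.3, -0.1, -0.5]
width: 0.03
gripper_force: 7.9
[ 0.0709 -0.    ] [ 0.54737214 -0.02151172  0.22496311] [ 1.26380345 -0.09760536 -0.51463831] [-0.0078748  -0.25783389 -0.01938714] 0.030021699374647215 7.8873067907989025
```

View pics/t3.png

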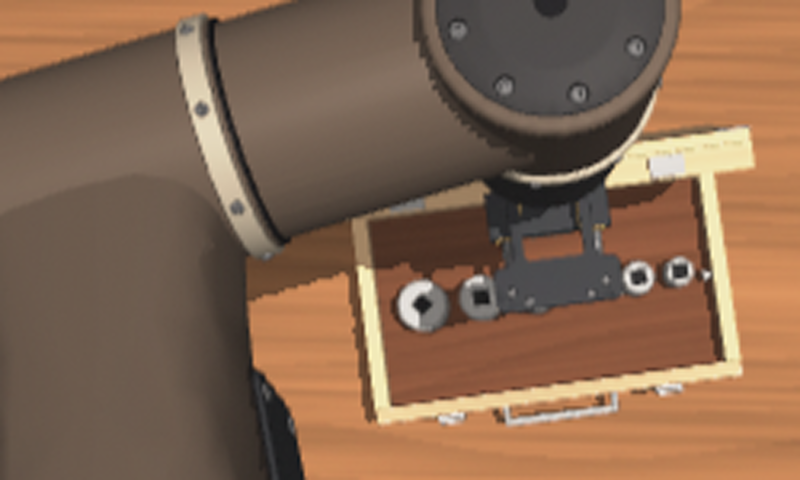

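The gripper is holding the edge rail at mid-width. The lid's right end corners are at crop (748,128) outer and (755,165) inner, and the sockets are still upright in the row. I'll check the angle from those corners.

```bash
python3 - <<'E'
from h import *
C=lambda x,y:np.array((x/3.2+100-.3,y/3.2+130-.3))
a=np.radians(8.95);R=np.array([[np.cos(a),-np.sin(a)],[np.sin(a),np.cos(a)]]);t=np.array([.4773,-.0325])
def P(th,k):
    d=np.array([-np.cos(th),np.sin(th)]);n=np.array([np.sin(th),np.cos(th)])
    q=np.array([.09,.0635])+.18*d+k*n;w=R@[q[0],-.15]+t;return (pix("top",[*w,q[1]])-[99.7,129.7])*3.2
for th in(1.30,1.34,1.378,1.42,1.46):print(th,P(th,0).round(1),P(th,.027).round(1))
# catch brightness edges: profile across the rail near right end
im=arm.grab_frame("top");g=im[165:192,325].astype(int);print([tuple(x) for x in g.tolist()])
m=cv2.cvtColor(im,cv2.COLOR_RGB2HSV)
E
```

```text
1.3 [756.9 185.4] [753.3 146.7]
1.34 [755.9 175.1] [751.9 136.2]
1.378 [754.9 165.3] [750.6 126.2]
1.42 [753.6 154.4] [749.  115.3]
1.46 [752.3 144. ] [747.4 104.9]
[(190, 128, 83), (186, 126, 83), (185, 125, 82), (189, 128, 83), (160, 116, 81), (155, 142, 134), (231, 220, 177), (242, 235, 188), (242, 235, 186), (242, 234, 195), (242, 233, 190), (242, 231, 180), (242, 228, 178), (242, 226, 175), (242, 227, 176), (242, 228, 177), (242, 230, 178), (242, 230, 179), (229, 195, 140), (198, 139, 94), (184, 124, 82), (184, 125, 81), (186, 126, 83), (187, 127, 84), (185, 124, 82), (185, 124, 81), (192, 128, 85)]
```

```bash
python3 -c "
from station import arm
print(arm.job_done())"
```

```text
the job is handed in; nothing more can be done
None
```

The job is handed in: the sockets went into their own pockets largest first, and the gripper is holding the lid at about 1.38 rad (its balance point), ready for you to hook the stay on. The medium and small pressed firmly home, while the large was released within about 0.5 mm of the bottom and not pressed.

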